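Start the induction hob under the chocolate pan

TASK

Start the induction hob on its melt programme with the closed fingertips: push the right-hand half of the black mains rocker down until it is fully on, then press the round standby key all the way down and let it up, then press the long oblong melt key all the way down and let it up. Do not press the two small square keys, and leave the saucepan and everything else on the bench where they stand.

Things in the scene. Friction and masses are not known exactly. Their poses are not given: they have to be found in the camera images.
- hob: Countertop induction hob, steel, 330 wide, 400 deep, 95 mm high, fixed. Origin: centre of its underside, on the bench. x points from its front (control panel, on the robot's side) to its back, y to its left seen from the front, z up. The front 100 mm is the sloping panel; behind it the black glass top, 95 mm high.
- panel_row (a point): Point on the bare panel face in the middle of the row of controls, at hob x = -162 mm. The panel rises to the back at 0.21 rad, 73 mm above the bench at its front edge, 95 mm at its rear. Row, left to right seen from the front (hob y): round standby key +120 mm, small square minus +68, small square plus +22, long oblong melt key -42, black mains rocker -120. The display above is flush.
- rocker_right_half (a point): Middle of the face of the right half (hob -y side) of the black mains rocker, 13 mm from its middle. Rocker: 25 mm up the slope, 38 mm along hob y, in a frame 2 mm proud; tips left-right about its middle. Off: left half level with the panel (6 mm proud), right half standing up, its outer edge 12 mm proud. Pushing the right half level (6 mm proud) lowers the point about 4 mm.
- mains_rocker (a joint): Angle of the mains rocker in rad: 0 off (right half, with a moulded bar, up; the left half has a ring), 0.32 on (right half fully down). It takes about 2 N on the middle of the half and stays where it is left.
- standby_key_top (a point): Centre of the top of the standby key: the only round key, grey, 26 mm across, at the left end of the row. Stands 8 mm proud of the panel; travels 4 mm square to the panel on a spring (1 N to start, 5 N fully down) and comes back up. The point's z axis is square to the panel, x up the slope.
- standby_key (a joint): Travel of the standby key. Value in m: 0 up, 0.004 fully pressed down.
- melt_key_top (a point): Centre of the top of the melt-programme key: the long oblong grey key, 48 mm along hob y by 20 mm along the slope. Stands 8 mm proud of the panel; travels 4 mm square to the panel on a spring (1 N to start, 5 N fully down) and comes back up. The point's z axis is square to the panel, x up the slope.
- melt_key (a joint): Travel of the melt key. Value in m: 0 up, 0.004 fully pressed down.
- minus_key_top (a point): Centre of the top of the square minus key, 20 x 20 mm, a moulded bar on it. Not to be pressed.
- minus_key (a joint): Travel of the minus key. Value in m: 0 up, 0.004 fully pressed down.
- plus_key_top (a point): Centre of the top of the square plus key, 20 x 20 mm, a moulded cross on it. Not to be pressed.
- plus_key (a joint): Travel of the plus key. Value in m: 0 up, 0.004 fully pressed down.
- saucepan: Loose steel saucepan with chocolate pieces, standing on the hob's glass: 172 mm across, 62 mm high, a bar handle reaching 243 mm from the centre along its +x rising to 76 mm above its base. Origin: centre of its underside. Stays where it is.
- sugar_jar: Loose glass jar, 76 mm across, 110 mm high, beside the hob. Origin: centre of its underside. Stays where it is.
- vanilla_bottle: Loose brown bottle, 48 mm across, 150 mm high. Origin: centre of its underside. Stays where it is.
- measuring_mug: Loose steel mug, 76 mm across, 75 mm high, handle at its +y. Origin: centre of its underside. Stays where it is.
- ramekin: Loose white ceramic bowl, 84 mm across, 45 mm high. Origin: centre of its underside. Stays where it is.
- spatula: Loose spatula (wooden handle, black blade), 260 mm long, lying on the bench in front of the hob. Origin: on the bench, about its middle; its length lies along its x. Stays where it is.
- timer: Loose white kitchen timer, 55 x 75 x 18 mm, lying flat. Origin: centre of its underside. Stays where it is.

How it is judged:
By the outcome, as a careful person would: the job done as asked, in the order asked, and still so for the second after the job is handed in, with the robot touching nothing.
It also fails if it takes over 38 s, if anything falls off the work surface, if the arm or the gripper's body presses on something with over 40 N, if the wrist force passes 120 N, or if a joint passes its speed limit or range.

ROBOT

A 6-joint arm with a two-finger parallel gripper is mounted at the origin on the work surface. World frame = base frame: x ahead of the robot, y to its left, z up, the work surface at z = 0. Lengths are in mm, angles in degrees, forces in N, time in s.
With the tool pointing down it reaches from about 300 to 850 mm from the base axis. Payload 4.2 kg.
Tool frame: the origin (TCP) lies at the very end of the fingers, on their centre line; the grasp point (between the pads) lies 19 mm behind it (hold_point_z is the z of the grasp point in the tool frame, in mm); z points along the fingers, y is the direction in which the jaws open and shut (so a half turn about z gives the same grasp; the last joint's range is limited). The gripper opens to 91 mm and grips with 3 to 60 N. Pads are 32 mm wide; open, the fingers measure 118 mm over their backs; the gripper's body (76 mm by 178 mm) begins 60 mm behind the grasp point.
Start: joints at [66.807, 18.312, 89.639, -0, 72.044, -1.146], TCP at [215.843, 532.968, 213.976] pointing down, gripper open.
Joint ranges: [-177.97, 177.97], [-48.28, 115.42], [12.27, 149.76], [-77.06, 257.06], [2.81, 150.46], [-146.56, 146.56]. Speed limits (degrees/s): [147.25, 147.25, 180, 180, 180, 180].

INTERFACE

Orientations are given as [roll, pitch, yaw] about the fixed x, y, z axes, in that order (R = Rz(yaw) Ry(pitch) Rx(roll)).
In Python, from workcell import state, grab_frame, job_done, hold_point_z gives the robot as it stands. The module is installed in compiled form; this text tells all that it offers.
- The arm moves only by the shell command python3 -m creep 'ROWS' [FORCE]. ROWS is JSON, a list of rows, each a list of 7 numbers: the closure, from 0 (fully open) to 1 (shut), then the shift along the tool's x, y, z in mm, then the turn, a rotation vector about the tool's x, y, z in degrees. A call has 1 to 5 rows; each row shifts and turns the commanded pose from where the row before left it, along the tool's axes as they then stand; what a row does not reach is not made up. A row lasts 1/8 s, in which the tool goes at most 62.5 mm and 10.7 degrees, less where a joint would pass 70% of its speed; a pose out of reach is approached as far as the arm can. A call is refused whole if a number of a shift passes 62.5 or a number of a turn 10.7, either way. A call with a gripper value outside its range is refused whole. The fingers move at their own pace and stop on an object; FORCE is the grip in N (left out, the last holds). Time passes only in rows, so rows that do not move let the fingers close. It gives the time, the measured TCP pose, the force and the opening at its end, in the units of the state.
- state(): the state, without advancing time (a new reading comes with each control period).
- grab_frame(name): name is "side" or "top" or "wrist"; returns a dict with "frame" (400x640x3 uint8, red, green, blue), "fx", "fy", "cx", "cy" (pixels), "view" (4x4, takes a point from world to camera coordinates). Camera axes: x right, y down, z forward; pixel columns grow to the right and rows downward; lengths in mm; the calibration is good to about 2 mm. A picture is of the moment at which its call begins. There is no depth.
- job_done(): hands the job in, once; it reports no verdict.
The state is a dict: "time_s": time; "qpos": joint angles; "qvel": joint speeds; "effort": joint torques, N m; "ee_pos": TCP position; "ee_rot": TCP orientation; "force": force on the tool from outside, world axes, zero at the start; "torque": the same for the moment, N m; "gripper_width": finger opening in mm.
Only numpy, scipy, OpenCV 4.12 (cv2) and the standard library are available. Lean on these libraries where they do the work, as an engineer would, in place of code of your own. Each camera call takes 0.05 s, during which the arm holds its last target.

## Working session

There is one attempt and no reset: what is moved stays moved. The work goes in short steps, Python scripts to look and compute and a shell command to move; the robot and the scene stay as the last step left them, time stands still between calls to the robot, and variables do not carry over. Pictures are saved under pics/ and viewed, and the job is handed in when it is done.

```bash
mkdir -p pics; cat > h.py <<'E'
import numpy as np, cv2
from workcell import state, grab_frame, job_done, hold_point_z
def shot(n,fn):
    f=grab_frame(n); cv2.imwrite('pics/'+fn+'.png',f['frame'][:,:,::-1])
    np.savez('pics/'+fn+'.npz',**{k:np.array(v) for k,v in f.items()}); return f
def ray(f,u,v):
    V=np.array(f['view']);R=V[:3,:3];t=V[:3,3];d=R.T@np.array([(u-f['cx'])/f['fx'],(v-f['cy'])/f['fy'],1.]);return -R.T@t,d
def atz(f,u,v,z):
    o,d=ray(f,u,v);return o+d*(z-o[2])/d[2]
def proj(f,p):
    V=np.array(f['view']);c=V[:3,:3]@np.array(p)+V[:3,3];return float(f['fx']*c[0]/c[2]+f['cx']),float(f['fy']*c[1]/c[2]+f['cy'])
E
python3 - <<'E'
from h import *
s=state();print(s)
for n in('side','top','wrist'):
    f=shot(n,n+'0');print(n,ray(f,320,200),f['fx'])
E
```

```text
{'time_s': 0.0, 'qpos': array([ 6.68088461e+01,  1.83501480e+01,  8.97073871e+01,  9.64947225e-04,
        7.20433861e+01, -1.14544282e+00]), 'qvel': array([ 0.13283691, -0.07303835,  0.18019933, -0.0497428 ,  0.02312405,
       -0.06507812]), 'effort': array([-3.37412994e-04, -4.12457013e+01, -2.31975013e+01,  7.27580767e-02,
        4.56264953e-02, -1.32652704e-04]), 'ee_pos': array([215.6115512 , 532.49031997, 213.12860271]), 'ee_rot': array([-1.79899117e+02, -2.93469330e-03,  1.57953988e+02]), 'force': array([-0.05359092, -0.53344661, -0.16019818]), 'torque': array([ 0.02574345, -0.01831195,  0.05391604]), 'gripper_width': 91.49678866449504}
side (array([ -95.04518083, -628.32280224,  878.32113271]), array([ 0.5346842 ,  0.54222698, -0.64838138])) 454.6614724107005
top (array([ 393.03199964,    1.21054317, 1042.20430503]), array([ 0.1514084 ,  0.0287721 , -0.98826688])) 378.81035509983593
wrist (array([149.3540962 , 559.36311224, 383.5406443 ]), array([ 0.23462872, -0.09251834, -0.96767853])) 283.78917021740716
```

View pics/top0.png

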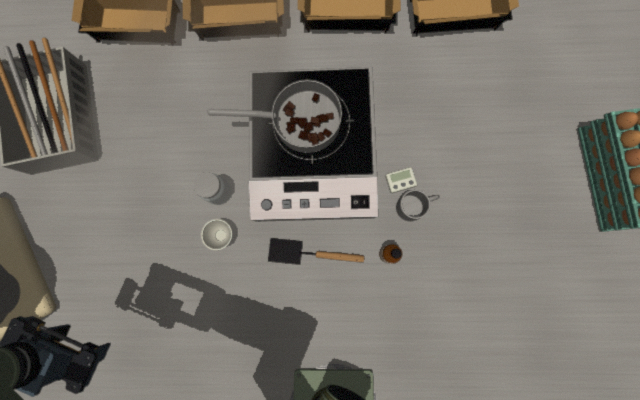

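View pics/side0.png

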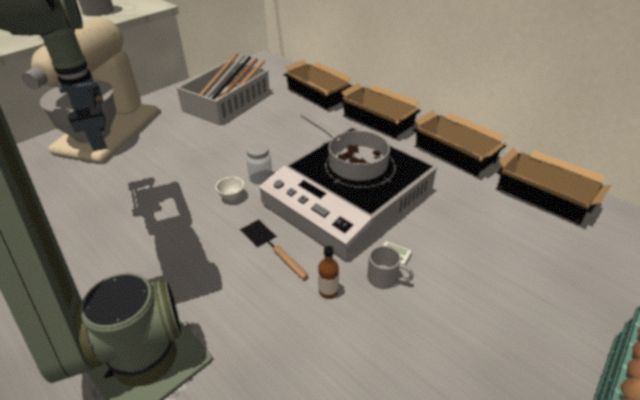

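View pics/wrist0.png

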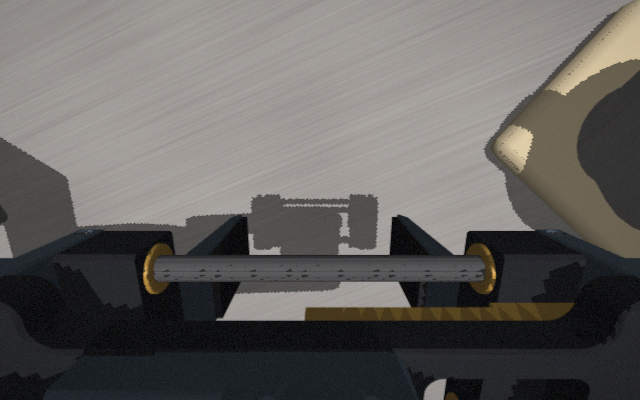

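The top view shows the hob with its control row at about v≈203: standby (266,205), melt (330,203) and rocker (360,202). The side view shows the same, and the arm starts next to the mixer. I'll zoom in.

```bash
python3 - <<'E'
import cv2
a=cv2.imread('pics/top0.png')[170:225,240:385];cv2.imwrite('pics/ztop.png',cv2.resize(a,(797,302),interpolation=cv2.INTER_CUBIC))
a=cv2.imread('pics/side0.png')[165:245,255:365];cv2.imwrite('pics/zside.png',cv2.resize(a,(770,560),interpolation=cv2.INTER_CUBIC))
E
```

```text
(no output)
```

View pics/ztop.png

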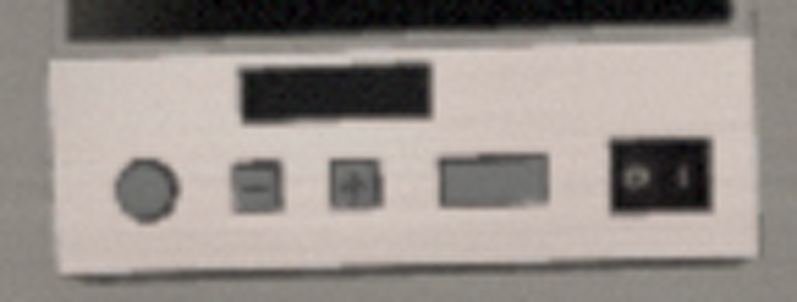

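View pics/zside.png

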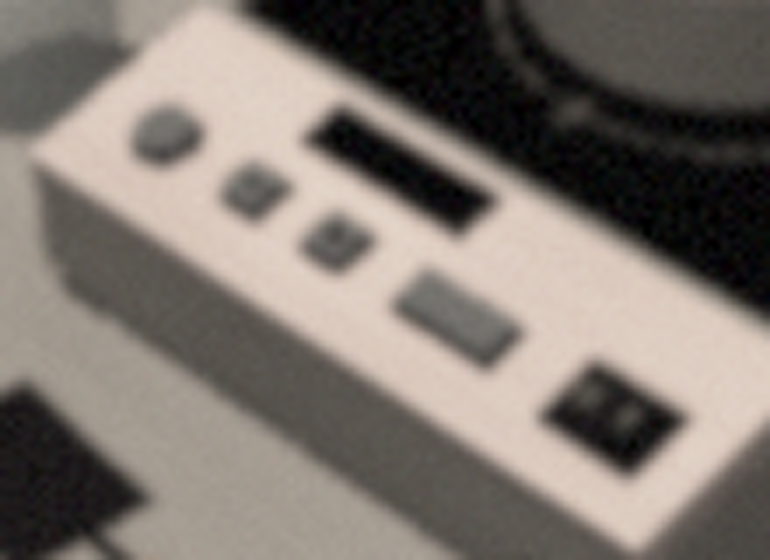

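```bash
cat >> h.py <<'E'
from scipy.spatial.transform import Rotation as Ro
from scipy.optimize import least_squares
A=.21
def hp(y,h,x=-162,): # panel point, h proud
    return np.array([x-h*np.sin(A),y,73+(x+200)*np.tan(A)+h*np.cos(A)])
def tow(p,q): 
    c,s=np.cos(q[2]),np.sin(q[2]);return np.array([q[0]+c*p[0]-s*p[1],q[1]+s*p[0]+c*p[1],p[2]])
E
python3 - <<'E'
from h import *
T=np.load('pics/top0.npz');S=np.load('pics/side0.npz')
K=797/145
top=[((120,8),(147,189)),((68,8),(257,186)),((22,8),(355,184)),((-42,8),(493,181)),((-120,4),(661,176)),((165,0,-200),(60,273)),((-165,0,-200),(757,257)),((165,0,-100),(50,62)),((-165,0,-100),(752,40))]
side=[((120,8),(168,132)),((68,8),(258,187)),((22,8),(339,239)),((-42,8),(461,313)),((-120,4),(615,415)),((165,0,-200),(35,155)),((-165,0,-200),(640,548)),((165,0,-100),(205,8))]
def pt(a): return hp(a[0],a[1],*(a[2:]))
obs=[(T,a,((u+.5)/K-.5+240,(v+.5)/K-.5+170)) for a,(u,v) in top]+[(S,a,((u+.5)/7-.5+255,(v+.5)/7-.5+165)) for a,(u,v) in side]
def res(q,which=(0,1)):
    return np.concatenate([np.array(proj(f,tow(pt(a),q)))-p for f,a,p in obs if (0 if f is T else 1) in which])
for w in((0,1),(0,),(1,)):
    r=least_squares(res,[600,50,0],args=(w,),loss='soft_l1');print(w,r.x[:2],np.degrees(r.x[2]));print(np.round(r.fun.reshape(-1,2),1).tolist())
    if w==(0,1):np.save('q.npy',r.x)
q=np.load('q.npy')
for n,a in dict(rocker=(-133,8),standby=(120,8),melt=(-42,8)).items():print(n,tow(hp(*a),q))
E
```

```text
(0, 1) [694.18697797  50.64932612] 1.1596627307298513
[[-0.4, 0.7], [-0.2, 0.7], [-0.0, 0.5], [0.0, 0.4], [0.1, 0.4], [-0.8, 0.6], [0.5, 0.2], [-0.7, -0.6], [0.7, -0.4], [0.3, -0.6], [0.2, -0.5], [0.4, -0.6], [0.1, -0.4], [0.6, 0.0], [-0.5, -0.4], [0.6, 0.8], [0.6, -0.7]]
(0,) [695.01858289  50.05719924] 1.0259724241499206
[[-0.3, 0.3], [-0.1, 0.3], [0.1, 0.2], [0.1, 0.1], [0.2, 0.1], [-0.7, 0.2], [0.5, 0.0], [-0.5, -1.0], [0.8, -0.6]]
(1,) [692.83129733  50.6814332 ] 1.2487995310457334
[[-0.1, -0.4], [-0.2, -0.2], [0.1, -0.3], [-0.2, -0.1], [0.4, 0.3], [-0.8, -0.1], [0.4, 1.1], [0.2, -0.5]]
rocker [533.24454854 -85.63582943  88.9236602 ]
standby [528.12419514 167.312351    88.9236602 ]
melt [531.4028404    5.34553191  88.9236602 ]
```

Both views agree to about 2 mm, so the fit is good. The hob is at (694, 51) with a yaw of 1.2°. First I'll move away from the mixer, shut the gripper and turn the jaw axis along hob y.

```bash
python3 -m creep '[[1,0,-30,0,0,0,-7.7],[1,0,-35,0,0,0,-7.7],[1,0,-40,0,0,0,-7.8],[1,0,-40,0,0,0,0],[1,0,-40,0,0,0,0]]' 20
python3 -m creep '[[1,-50,-30,0,0,0,0],[1,-50,-30,0,0,0,0],[1,-50,-30,0,0,0,0],[1,-50,-30,0,0,0,0],[1,0,0,0,0,0,0]]'
```

```text
time_s: 0.78
ee_pos: [192.6, 350.1, 213.7]
ee_rot: [-180.0, -0.0, -178.8]
force: [0.3, -0.5, 0.2]
gripper_width: 44.0
time_s: 1.4
ee_pos: [398.0, 233.7, 213.6]
ee_rot: [-180.0, 0.0, -179.2]
force: [-0.4, 0.1, -0.1]
gripper_width: 0.6
```

```bash
cat >> h.py <<'E'
def delta(y,h,x=-162):
    q=np.load('q.npy');s=state();R=Ro.from_euler('xyz',s['ee_rot'],degrees=True)
    p=tow(hp(y,h,x),q);Rt=Ro.from_matrix(np.column_stack([tow(v,[0,0,q[2]]) for v in (np.array([-np.cos(A),0,-np.sin(A)]),np.array([0,1,0]),np.array([np.sin(A),0,-np.cos(A)]))]))
    print('world',p.round(1),'now',s['ee_pos'].round(1),'tool shift',R.inv().apply(p-s['ee_pos']).round(1),'turn',np.degrees((R.inv()*Rt).as_rotvec()).round(2),'F',s['force'].round(2),'w',s['gripper_width'])
E
python3 -c "
from h import *
delta(-136,40)"
```

```text
world [526.6 -88.8 120.2] now [398.  233.7 213.6] tool shift [-123.9 -324.3   93.6] turn [ -0.06 -12.01  -0.32] F [-0.37  0.06 -0.1 ] w 0.6425378465653954
```

```bash
python3 -m creep '[[1,-30,-50,0,0,0,0],[1,-30,-55,0,0,0,0],[1,-30,-55,0,0,0,0],[1,-30,-55,0,0,0,0],[1,-4,-55,0,0,0,0]]'
python3 -m creep '[[1,0,-54,0,0,0,-0.3],[1,0,0,20,0,-6,0],[1,0,0,30,0,-6,0],[1,0,0,0,0,0,0],[1,0,0,0,0,0,0]]'
python3 -c "
from h import *
delta(-136,40)
shot('wrist','w1');shot('side','s1');shot('top','t1')"
```

```text
time_s: 2.02
ee_pos: [525.4, -32.3, 213.5]
ee_rot: [180.0, 0.0, -178.8]
force: [0.7, 0.3, -0.6]
gripper_width: 0.5
time_s: 2.65
ee_pos: [530.2, -84.9, 165.7]
ee_rot: [-180.0, 12.1, -178.5]
force: [1.0, -0.1, 0.6]
gripper_width: 0.3
world [526.6 -88.8 120.2] now [530.2 -84.9 165.7] tool shift [13.2 -3.7 43.7] turn [0.05 0.08 0.35] F [ 1.05 -0.07  0.64] w 0.2877417353865625
```

View pics/w1.png

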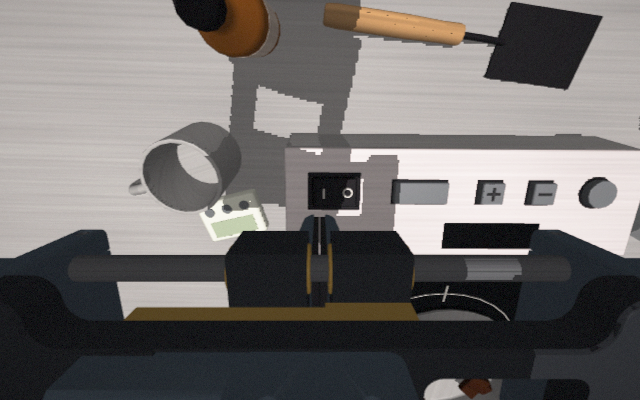

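View pics/s1.png

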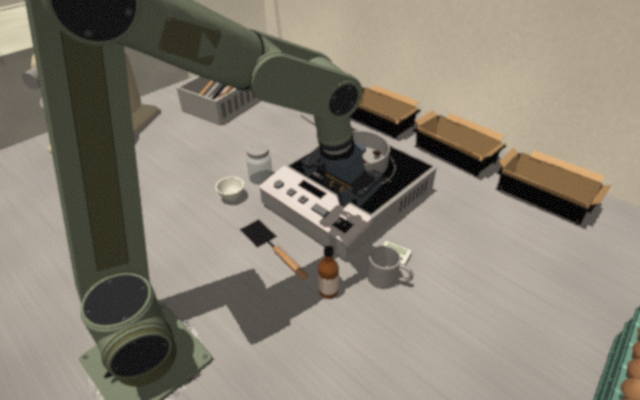

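View pics/t1.png

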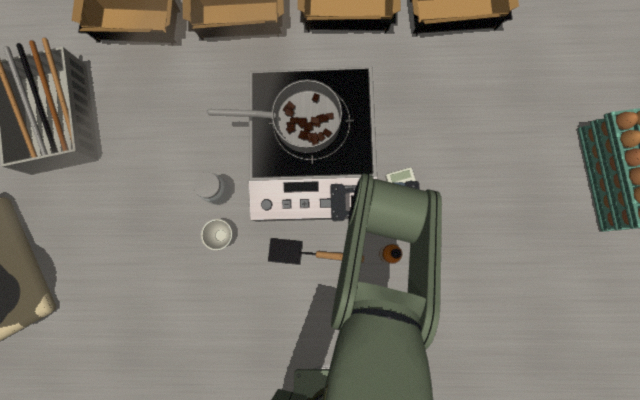

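The wrist view shows the closed, narrow fingertips at about (320,218), with the rocker at (334,191), melt (420,192), plus (491,193), minus (542,193) and standby (598,193). I'll check my hob pose against this close-up.

```bash
python3 - <<'E'
from h import *
f=np.load('pics/w1.npz');q=np.load('q.npy')
o=[((-120,5),(334,191)),((-42,8),(420,190.5)),((22,8),(490.5,191)),((68,8),(541.5,191.5)),((120,8),(598,192))]
for a,p in o: print(a,np.round(proj(f,tow(hp(*a),q)),1),p)
r=least_squares(lambda q:np.concatenate([np.array(proj(f,tow(hp(*a),q)))-p for a,p in o]),q);print(r.x,np.degrees(r.x[2]),q)
print(proj(f,state()['ee_pos']))
a=cv2.imread('pics/w1.png')[125:265,250:450];cv2.imwrite('pics/zw1.png',cv2.resize(a,(800,560),interpolation=cv2.INTER_CUBIC))
E
```

```text
(-120, 5) [332.6 193.2] (334, 191)
(-42, 8) [420.2 194.4] (420, 190.5)
(22, 8) [491.8 194.8] (490.5, 191)
(68, 8) [543.2 195.1] (541.5, 191.5)
(120, 8) [601.2 195.5] (598, 192)
[6.91182949e+02 4.87119531e+01 1.90675042e-02] 1.0924875158405691 [6.94186978e+02 5.06493261e+01 2.02399329e-02]
(318.6954123801679, 241.59964734528265)
```

View pics/zw1.png

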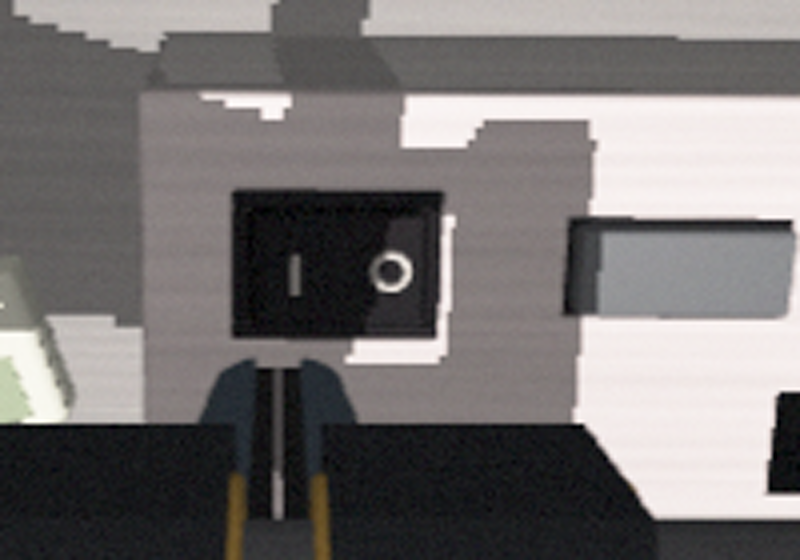

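```bash
python3 - <<'E'
from h import *
np.save('q.npy',[692.5,49.7,.0195])
delta(-134,14);delta(-134,6)
E
```

```text
world [530.2 -87.5  94.8] now [530.7 -85.2 165.8] tool shift [15.5 -2.2 69.3] turn [0.05 0.13 0.39] F [-0.1   0.28 -0.47] w 0.3464079197564446
world [531.9 -87.5  87. ] now [530.7 -85.2 165.8] tool shift [15.5 -2.2 77.3] turn [0.05 0.13 0.39] F [-0.1   0.28 -0.47] w 0.3464079197564446
```

```bash
python3 -m creep '[[1,10,-2,25,0,0,0.3],[1,5.5,0,25,0,0,0],[1,0,0,16,0,0,0],[1,0,0,0,0,0,0],[1,0,0,0,0,0,0]]'
python3 -c "
from h import *
delta(-134,6)
shot('wrist','w2')"
```

```text
time_s: 3.42
ee_pos: [528.4, -87.5, 97.4]
ee_rot: [180.0, 12.1, -178.8]
force: [-0.1, -0.6, 0.4]
gripper_width: 0.6
world [531.9 -87.5  87. ] now [528.4 -87.5  97.4] tool shift [-1.2 -0.1 10.9] turn [0.05 0.07 0.05] F [-0.13 -0.56  0.42] w 0.56160133510376
```

View pics/w2.png

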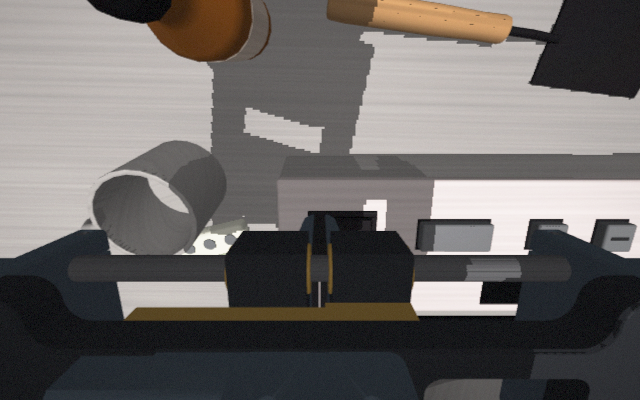

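The tip (u≈318) lies over the right half of the rocker (305–378). I'll lower it in small steps and watch the force.

```bash
for i in 1 2; do python3 -m creep '[[1,0,0,1.5,0,0,0],[1,0,0,1.5,0,0,0],[1,0,0,0,0,0,0]]'; done; for i in 1 2 3; do python3 -m creep '[[1,0,0,1.5,0,0,0],[1,0,0,0,0,0,0]]'; done
```

```text
time_s: 3.85
ee_pos: [527.9, -87.3, 93.4]
ee_rot: [179.9, 12.0, -178.9]
force: [0.3, 0.3, 0.3]
gripper_width: 0.5
time_s: 4.22
ee_pos: [528.8, -87.7, 90.7]
ee_rot: [180.0, 12.0, -178.8]
force: [-1.1, -2.2, 1.3]
gripper_width: 0.7
time_s: 4.47
ee_pos: [529.2, -87.4, 89.1]
ee_rot: [179.9, 12.0, -178.9]
force: [-0.6, -2.4, 2.0]
gripper_width: 0.3
time_s: 4.72
ee_pos: [529.2, -87.2, 87.4]
ee_rot: [179.9, 12.0, -178.9]
force: [0.1, -0.9, 2.3]
gripper_width: 0.5
time_s: 4.97
ee_pos: [529.5, -87.3, 86.8]
ee_rot: [179.9, 12.0, -178.8]
force: [-3.4, -1.3, 8.9]
gripper_width: 0.4
```

```bash
python3 -m creep '[[1,0,0,1,0,0,0],[1,0,0,0,0,0,0]]'; python3 -m creep '[[1,0,0,-10,0,0,0],[1,0,0,-20,0,0,0],[1,0,0,-30,0,0,0],[1,30,0,-20,0,0,0],[1,0,0,0,0,0,0]]'
python3 -c "
from h import *
delta(120,30)
shot('wrist','w3')
a=cv2.imread('pics/w3.png')[125:265,250:450];cv2.imwrite('pics/zw3.png',cv2.resize(a,(800,560),interpolation=cv2.INTER_CUBIC))"
```

```text
time_s: 5.22
ee_pos: [529.5, -87.3, 86.7]
ee_rot: [179.9, 12.0, -178.8]
force: [-6.1, -0.3, 15.6]
gripper_width: 0.7
time_s: 5.85
ee_pos: [482.0, -87.9, 157.6]
ee_rot: [179.9, 12.0, -178.9]
force: [0.5, 0.4, -0.3]
gripper_width: 0.2
world [521.9 166.4 110.4] now [482.  -87.9 157.6] tool shift [-34.1 253.4  55.9] turn [ 0.1  -0.05 -0.  ] F [ 0.47  0.38 -0.3 ] w 0.19212985661655652
```

View pics/zw3.png

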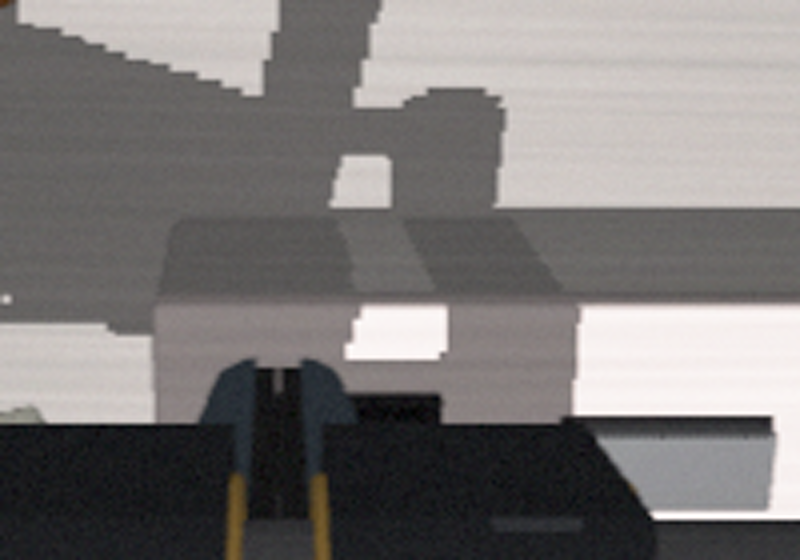

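The force step confirms the end stop, at 2 N and then 15 N with no further motion. From here the fingers hide the rocker, so I'll move to the standby key and look back from the fixed cameras.

```bash
python3 -m creep '[[1,-4,50,0,0,0,0],[1,-10,51,0,0,0,0],[1,-10,51,0,0,0,0],[1,-10,51,0,0,0,0],[1,0,50,0,0,0,0]]'; python3 -m creep '[[1,0,0,0,0,0,0],[1,0,0,0,0,0,0]]'
python3 -c "
from h import *
delta(120,14)
shot('wrist','w4');shot('side','s4');shot('top','t4')
b=cv2.resize(cv2.imread('pics/t4.png')[170:225,240:385],(797,302),interpolation=3)
a=cv2.resize(cv2.imread('pics/s4.png')[195:245,295:365],(420,298),interpolation=3)
a=cv2.copyMakeBorder(a,0,0,0,377,0)
cv2.imwrite('pics/z4.png',np.vstack([b,a]))"
```

```text
time_s: 6.52
ee_pos: [512.8, 167.7, 163.8]
ee_rot: [179.9, 12.0, -178.8]
force: [-0.2, 0.2, 0.4]
gripper_width: 0.5
time_s: 6.78
ee_pos: [511.6, 165.2, 163.5]
ee_rot: [180.0, 11.9, -178.8]
force: [-0.5, 0.1, 0.2]
gripper_width: 0.7
world [525.3 166.5  94.8] now [511.6 165.2 163.5] tool shift [ 0.8  0.9 70.1] turn [ 0.04 -0.13  0.08] F [-0.54  0.14  0.19] w 0.6946133597429688
```

View pics/z4.png

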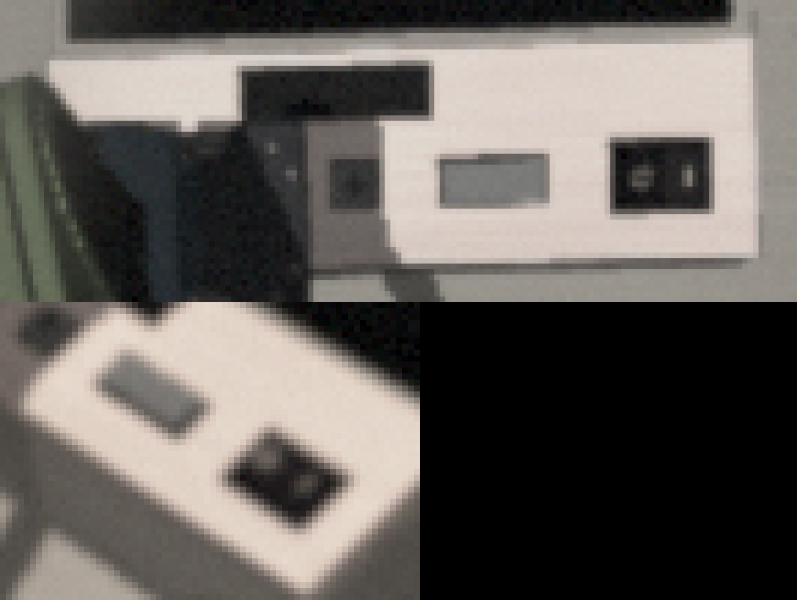

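View pics/w4.png

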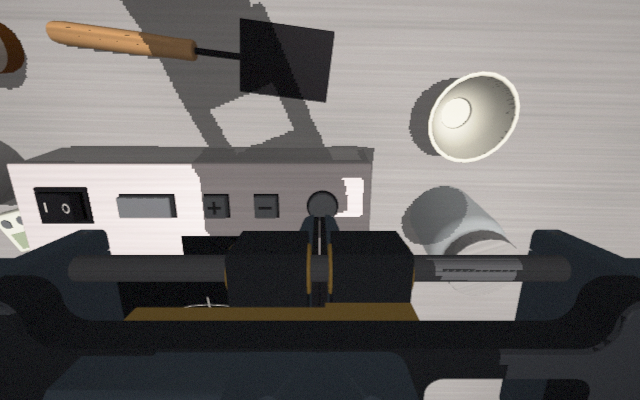

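The rocker has flipped: in the top view the bar mark is brighter and the ring half is foreshortened. In the wrist view the tip (319) lines up with the standby key (322,205). Next I'll press standby.

```bash
python3 -m creep '[[1,0,1,25,0,0,0],[1,0.8,0,25,0,0,0],[1,0,0,16,0,0,0],[1,0,0,0,0,0,0],[1,0,0,0,0,0,0]]'
for i in 1 2 3; do python3 -m creep '[[1,0,0,2,0,0,0],[1,0,0,0,0,0,0]]'; done
python3 -c "
from h import *
delta(120,8)"
```

```text
time_s: 7.55
ee_pos: [525.3, 166.5, 100.5]
ee_rot: [179.9, 12.1, -178.9]
force: [-0.7, 0.1, 0.2]
gripper_width: 0.5
time_s: 7.8
ee_pos: [525.3, 166.7, 98.2]
ee_rot: [179.9, 12.0, -178.9]
force: [0.2, 0.4, 0.1]
gripper_width: 0.6
time_s: 8.05
ee_pos: [525.5, 166.7, 95.8]
ee_rot: [179.9, 12.0, -178.9]
force: [0.4, -0.1, -0.6]
gripper_width: 0.1
time_s: 8.3
ee_pos: [525.9, 166.6, 93.6]
ee_rot: [179.9, 12.0, -178.9]
force: [-0.5, 1.2, -0.6]
gripper_width: 0.9
world [526.5 166.5  88.9] now [525.9 166.6  93.6] tool shift [ 0.4 -0.2  4.7] turn [ 0.07 -0.06  0.03] F [-0.46  1.16 -0.64] w 0.8713856704011971
```

```bash
python3 -m creep '[[1,0,0,2,0,0,0],[1,0,0,2,0,0,0],[1,0,0,0,0,0,0]]'
for i in 1 2 3 4 ; do python3 -m creep '[[1,0,0,1.2,0,0,0],[1,0,0,0,0,0,0]]'; done
```

```text
time_s: 8.68
ee_pos: [526.7, 166.6, 89.7]
ee_rot: [179.9, 12.0, -178.9]
force: [0.5, 0.1, -0.6]
gripper_width: 0.2
time_s: 8.93
ee_pos: [527.1, 166.7, 88.8]
ee_rot: [179.9, 12.0, -178.9]
force: [0.2, 1.0, 1.3]
gripper_width: 0.4
time_s: 9.18
ee_pos: [527.3, 166.7, 87.7]
ee_rot: [179.9, 12.0, -178.9]
force: [-1.2, -0.9, 2.6]
gripper_width: 0.7
time_s: 9.43
ee_pos: [527.6, 166.7, 86.5]
ee_rot: [179.9, 12.0, -178.9]
force: [-2.4, -0.8, 2.2]
gripper_width: 0.4
time_s: 9.68
ee_pos: [527.8, 166.7, 85.5]
ee_rot: [179.9, 12.0, -178.9]
force: [-2.5, -1.0, 5.1]
gripper_width: 0.3
```

```bash
for i in 1 2; do python3 -m creep '[[1,0,0,1,0,0,0],[1,0,0,0,0,0,0]]'; done
```

```text
time_s: 9.93
ee_pos: [527.9, 166.7, 85.4]
ee_rot: [179.9, 12.0, -178.9]
force: [-5.7, -0.7, 12.5]
gripper_width: 0.2
time_s: 10.18
ee_pos: [527.9, 166.7, 85.2]
ee_rot: [179.9, 12.0, -178.9]
force: [-9.0, 0.4, 18.9]
gripper_width: 0.4
```

Standby bottomed at about 4 mm (5 N, then a steep rise to 19 N). I'll lift off and cross to the melt key.

```bash
python3 -m creep '[[1,0,0,-10,0,0,0],[1,0,0,-25,0,0,0],[1,0,0,-25,0,0,0],[1,0,0,0,0,0,0]]'
python3 -m creep '[[1,0,-40,0,0,0,0],[1,0,-42,0,0,0,0],[1,0,-40,0,0,0,0],[1,0,-40,0,0,0,0],[1,0,0,0,0,0,0]]'
python3 -m creep '[[1,0,0,0,0,0,0],[1,0,0,0,0,0,0]]'
python3 -c "
from h import *
delta(-42,14)
shot('wrist','w5');shot('top','t5')
b=cv2.resize(cv2.imread('pics/t5.png')[170:225,240:385],(797,302),interpolation=3)
cv2.imwrite('pics/z5.png',b)"
```

```text
time_s: 10.68
ee_pos: [516.9, 166.8, 143.5]
ee_rot: [179.9, 12.2, -178.9]
force: [-0.4, -0.0, -0.3]
gripper_width: 0.5
time_s: 11.3
ee_pos: [518.6, 2.2, 140.4]
ee_rot: [179.9, 11.9, -179.1]
force: [-0.2, -0.0, -1.8]
gripper_width: 0.6
time_s: 11.55
ee_pos: [518.9, 5.4, 141.3]
ee_rot: [179.9, 12.0, -178.8]
force: [0.2, 0.2, -0.1]
gripper_width: 0.4
world [528.4   4.5  94.8] now [518.9   5.4 141.3] tool shift [ 0.3 -1.1 47.5] turn [ 0.1  -0.07  0.1 ] F [ 0.24  0.18 -0.09] w 0.3563198712937432
```

View pics/w5.png

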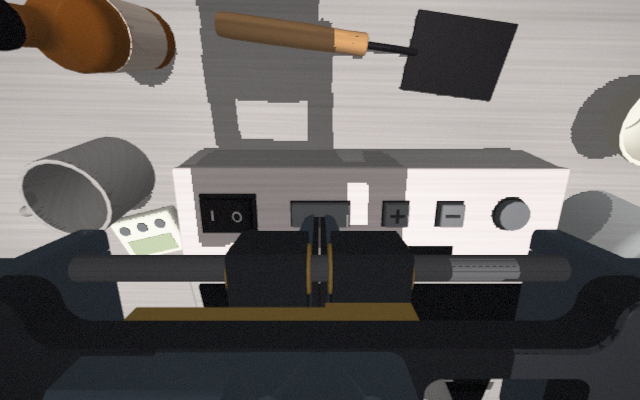

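View pics/z5.png

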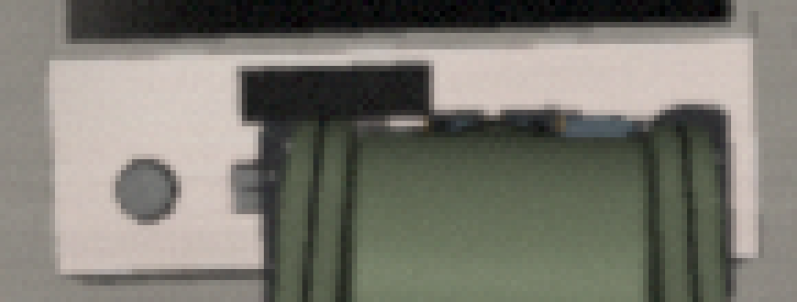

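The tip (319) is centred on the melt key (291–349), and the standby key is back up. Pressing melt now.

```bash
python3 -m creep '[[1,0,-1,20,0,0,0],[1,0,0,20,0,0,0],[1,0,0,8,0,0,0],[1,0,0,0,0,0,0],[1,0,0,0,0,0,0]]'
python3 -m creep '[[1,0,0,2,0,0,0],[1,0,0,2,0,0,0],[1,0,0,0,0,0,0]]'
for i in 1 2 3 4 5; do python3 -m creep '[[1,0,0,1.2,0,0,0],[1,0,0,0,0,0,0]]'; done
```

```text
time_s: 12.28
ee_pos: [529.5, 3.8, 95.5]
ee_rot: [179.9, 12.1, -178.8]
force: [-0.1, 0.5, 0.6]
gripper_width: 0.7
time_s: 12.65
ee_pos: [529.8, 3.7, 90.9]
ee_rot: [179.9, 12.0, -178.9]
force: [0.0, 0.6, 0.8]
gripper_width: 0.4
time_s: 12.9
ee_pos: [530.1, 3.7, 89.7]
ee_rot: [179.9, 12.0, -178.9]
force: [-0.8, -0.6, -0.4]
gripper_width: 0.3
time_s: 13.15
ee_pos: [530.4, 3.7, 88.7]
ee_rot: [179.9, 12.0, -178.9]
force: [-0.5, -0.6, 1.8]
gripper_width: 0.4
time_s: 13.4
ee_pos: [530.6, 3.7, 87.5]
ee_rot: [179.9, 12.0, -178.9]
force: [-1.3, -0.8, 1.0]
gripper_width: 0.5
time_s: 13.65
ee_pos: [530.9, 3.7, 86.3]
ee_rot: [179.9, 12.0, -178.9]
force: [-2.3, 0.9, 3.7]
gripper_width: 0.2
time_s: 13.9
ee_pos: [531.1, 3.7, 85.5]
ee_rot: [179.9, 12.0, -178.9]
force: [-3.5, -1.0, 7.2]
gripper_width: 0.7
```

```bash
for i in 1 2; do python3 -m creep '[[1,0,0,1,0,0,0],[1,0,0,0,0,0,0]]'; done
python3 -m creep '[[1,0,0,-10,0,0,0],[1,0,0,-25,0,0,0],[1,0,0,-40,0,0,0],[1,0,0,-50,0,0,0],[1,0,50,-50,0,0,0]]'
python3 -m creep '[[1,0,50,0,0,0,0],[1,0,50,0,0,0,0],[1,0,50,0,0,0,0],[1,0,50,0,0,0,0],[1,0,0,0,0,0,0]]'
python3 -m creep '[[1,0,50,0,0,0,0],[1,0,50,0,0,0,0],[1,0,0,0,0,0,0],[1,0,0,0,0,0,0],[1,0,0,0,0,0,0]]'
python3 -c "
from h import *
delta(-42,14)
shot('wrist','w6');shot('top','t6');shot('side','s6')
b=cv2.resize(cv2.imread('pics/t6.png')[170:225,240:385],(797,302),interpolation=3)
cv2.imwrite('pics/z6.png',b)"
```

```text
time_s: 14.15
ee_pos: [531.2, 3.7, 85.3]
ee_rot: [179.9, 12.0, -178.8]
force: [-6.6, 0.0, 15.0]
gripper_width: 0.1
time_s: 14.4
ee_pos: [531.2, 3.7, 85.1]
ee_rot: [179.9, 12.0, -178.8]
force: [-10.7, -1.0, 21.0]
gripper_width: 0.3
time_s: 15.02
ee_pos: [495.6, 45.8, 250.1]
ee_rot: [179.9, 12.1, -179.1]
force: [0.6, 1.4, 1.0]
gripper_width: 0.4
time_s: 15.65
ee_pos: [491.2, 250.0, 248.0]
ee_rot: [179.9, 12.0, -178.6]
force: [-0.2, -0.2, -0.0]
gripper_width: 0.6
time_s: 16.27
ee_pos: [489.5, 345.3, 249.0]
ee_rot: [180.0, 12.0, -178.9]
force: [-0.1, 0.8, 0.4]
gripper_width: 0.4
world [528.4   4.5  94.8] now [489.5 345.3 249. ] tool shift [ 1.000e-01 -3.415e+02  1.574e+02] turn [ 0.02 -0.04 -0.06] F [-0.14  0.8   0.44] w 0.39525834160914775
```

View pics/t6.png

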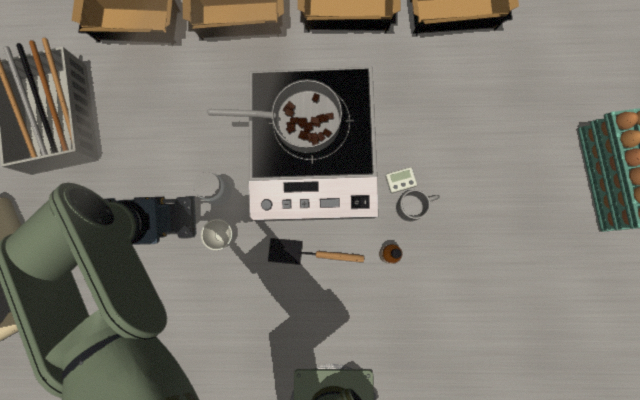

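View pics/z6.png

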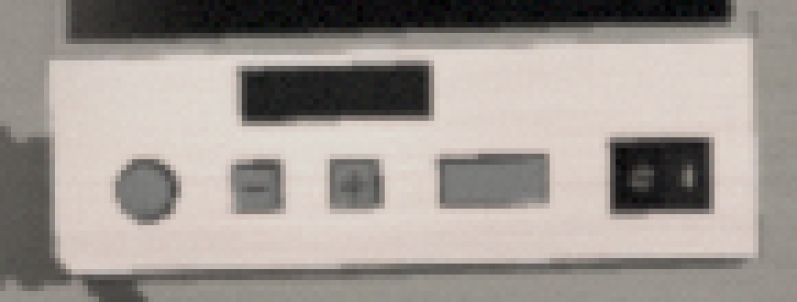

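View pics/s6.png

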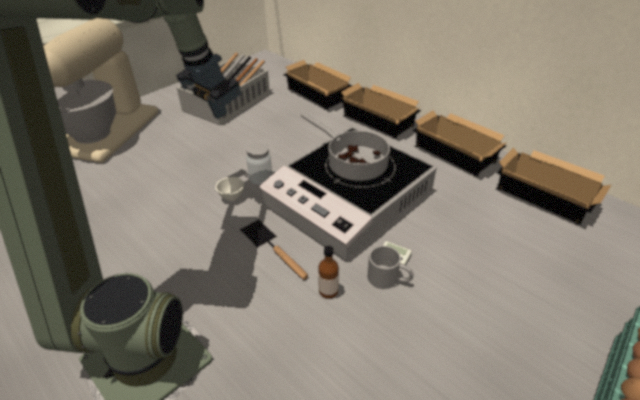

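```bash
python3 -c "
from h import *
print(state()['force'],state()['qvel'].round(2),job_done())"
```

```text
the job is handed in; nothing more can be done
[-1.11195827 -0.34378638  0.40178153] [ 0.43  0.18 -0.32 -0.04 -0.04  0.03] None
```

The job is handed in at about 16.5 s of the 38 s allowed. With the gripper shut, I did the three steps in the order asked:

1. **Mains rocker:** I pushed the right half down to its stop. It moved at about 2 N, then the force rose to about 16 N with no further travel. The stop came at about 6 mm proud, as it should.
2. **Standby key:** I pressed it about 4 mm to its stop and let it up. The vertical force rose to about 19 N at the stop.
3. **Melt key:** I pressed it about 4 mm to its stop and let it up. The vertical force rose to about 21 N at the stop.

**Last checks:** In the final top view the rocker marks have shifted from their starting look, as they would with the rocker on. Both pressed keys look back up. I never went down over the minus and plus keys. The saucepan and the other items look unmoved in the top and side views. The arm is clear of everything, with about 1 N on the wrist, which is noise.

**Disagreement:** The wrist camera put the hob about 3 mm from where the fixed cameras did. I used the average of the two, and the contact heights fitted it.

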